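# Nest the tumblers and put them away in the pull-out rack

### The job

Pull the wooden tray out from under the white wire rack, nest the yellow tumbler in the blue one that stands on the tray, then the green tumbler in the yellow one, each lowered gently until it just sits, upright and neither dropped nor jammed tight. Then push the tray fully home with the stack standing on it, and leave the honey jar, pepper mill, tin and egg timer where they stand.

Things in the scene. Friction and masses are not known exactly. Their poses are not given: they have to be found in the camera images.
- rack: Fixed white wire rack with the wooden tray sliding under it. Origin on the counter, below tray_place when the tray is home; x points into the rack, z up; the tray comes out along -x, towards the robot. Wire roof: x -30 to 80 mm, y -100 to 100 mm, undersides at z 186 mm, tops at 194 mm; a post at each corner; the front is open
- tray (a joint): How far the tray is pulled out, in m: 0 fully home, 0.14 end stop. About 1.5 N of friction; it stays where it is left
- tray_slot (a point): Middle of the handle slot, moves with the tray, axes as the rack's, 44 mm above the counter, level with the axis of the steel handle bar (10 mm thick, 90 mm long along y). The slot between the bar (-x side) and the tray's front panel (+x side, top 50 mm above the counter) is 39 mm wide in x, 82 mm long in y, open down to the counter: closed fingers in it can pull the bar or push the panel
- tray_place (a point): Point on the tray's flat floor, 12 mm above the counter, 94.5 mm to +x of tray_slot, axes as the rack's. The floor reaches 69 mm to -x, 64 mm to +x and 76 mm to either side of it, with 16 mm lips round it (front panel 38 mm above the floor). The blue tumbler stands near it
- blue_tumbler: Blue open conical tumbler, loose on the tray: 84 mm high, foot 39 mm and rim 66 mm across outside, wall 4.8 mm, 60 to 130 g. Origin at the centre of its underside, z up its axis. The three tumblers differ only in colour. Loosely nested, one's underside stands 28 to 33 mm above the other's and so its rim as much above the other's rim; the conical walls touch
- yellow_tumbler: Yellow tumbler, same shape and size as the blue one, standing upright and empty on the counter; origin at the centre of its underside
- green_tumbler: Pale mint-green tumbler, same shape and size as the blue one, standing upright and empty on the counter; origin at the centre of its underside
- honey_jar: Amber honey jar with a yellow cap, 56 mm in diameter, 105 mm high, loose; origin at the centre of its underside. Leave it alone
- pepper_mill: Dark wooden pepper mill, 54 mm in diameter, 150 mm high, loose; origin at the centre of its underside. Leave it alone
- tin: Bare metal tin, 60 mm in diameter, 90 mm high, loose; origin at the centre of its underside. Leave it alone
- egg_timer: White egg timer with a red top, 62 mm in diameter, 75 mm high, loose; origin at the centre of its underside. Leave it alone
Things that resemble listed ones, but are neither listed nor needed, are in the scene too. What is shaped like the blue_tumbler but pink is not meant. What is shaped like the green_tumbler but pink is not meant.

How it is judged (in metres and radians):
On the way, in this order (a step that is already met when the one before it is completed fails the run):
1. the tray is pulled out at least 90 mm (value of joint tray above 0.09 m), for 0.1 s.
2. the yellow tumbler sits in the blue one, let go (horizontal distance between yellow_tumbler and blue_tumbler below 0.006 m and z of yellow_tumbler in the frame of blue_tumbler below 0.038 m and contact force between the fingers and yellow_tumbler below 0.05 N), for 0.2 s.
3. the green tumbler sits in the yellow one, let go (horizontal distance between green_tumbler and yellow_tumbler below 0.006 m and z of green_tumbler in the frame of yellow_tumbler below 0.038 m and contact force between the fingers and green_tumbler below 0.05 N), for 0.2 s.
At the end, for the whole second after the job is handed in: The tray is home (within 8 mm), the blue tumbler stands flat on it (tilt under 0.06 rad), the yellow one sits in the blue and the green in the yellow (axes at the foot within 6 mm, undersides 20 to 38 mm apart along the axis, tilts under 0.12 and 0.15 rad), all at rest (value of joint tray below 0.008 m and z of blue_tumbler in the frame of tray_place between -0.005 and 0.005 m and horizontal distance between blue_tumbler and tray_place below 0.08 m and horizontal distance between yellow_tumbler and blue_tumbler below 0.006 m and horizontal distance between green_tumbler and yellow_tumbler below 0.006 m and z of yellow_tumbler in the frame of blue_tumbler between 0.02 and 0.038 m and z of green_tumbler in the frame of yellow_tumbler between 0.02 and 0.038 m and angle between blue_tumbler's own z axis and vertical below 0.06 rad and angle between yellow_tumbler's own z axis and vertical below 0.12 rad and angle between green_tumbler's own z axis and vertical below 0.15 rad and linear speed of each of blue_tumbler, yellow_tumbler, green_tumbler below 0.02 m/s); the robot touches nothing.
It fails at once if a tumbler is slammed or jammed into another: more than 40 N in all between their walls (contact force between yellow_tumbler and blue_tumbler above 40 N or contact force between green_tumbler and yellow_tumbler above 40 N).
It fails at once if the honey jar, pepper mill, tin or egg timer is shifted by more than 30 mm or tipped (distance of any of honey_jar, pepper_mill, tin, egg_timer from where it was at the start of the episode above 0.03 m or angle between any of honey_jar, pepper_mill, tin, egg_timer's own z axis and vertical above 0.5 rad).
It also fails if it takes over 72 s, if anything falls off the work surface, if the arm or the gripper's body presses on something with over 40 N, if the wrist force passes 120 N, or if a joint passes its speed limit or range.

### The arm

A 6-joint arm with a two-finger parallel gripper is mounted at the origin on the work surface. World frame = base frame: x ahead of the robot, y to its left, z up, the work surface at z = 0. Lengths are in mm, angles in degrees, forces in N, time in s.
With the tool pointing down it reaches from about 300 to 850 mm from the base axis. Payload 4.2 kg.
Tool frame: the origin (TCP) lies at the very end of the fingers, on their centre line; the grasp point (between the pads) lies 19 mm behind it; z points along the fingers, y is the line along which they close (so a half turn about z gives the same grasp; the last joint's range is limited). The gripper opens to 91 mm and grips with 3 to 60 N. Pads are 32 mm wide; open, the fingers measure 118 mm over their backs; the gripper's body (76 mm by 178 mm) begins 60 mm behind the grasp point.
Start: joints at [74.37, 18.312, 89.639, -0, 72.044, -1.146], TCP at [143.818, 556.74, 213.976] pointing down, gripper open.
Joint ranges: [-177.97, 177.97], [-48.28, 115.42], [12.27, 149.76], [-77.06, 257.06], [2.81, 150.46], [-146.56, 146.56]. Speed limits (degrees/s): [147.25, 147.25, 180, 180, 180, 180].

### API

Orientations are given as [roll, pitch, yaw] about the fixed x, y, z axes, in that order (R = Rz(yaw) Ry(pitch) Rx(roll)).
In Python, from workcell import env, eyes gives the robot as it stands.
- The arm moves only by the tool send_rows, never from a script. Its argument "targets" is text: rows parted by semicolons, each of 7 numbers parted by spaces: the shift along the tool's x, y, z in m, then the turn, a rotation vector about the tool's x, y, z in degrees, then the opening in per cent of the stroke, from 0 (shut) to 100 (fully open). A call has 1 to 12 rows; each row is the pose to reach, as a shift and turn from the pose commanded when the call began, along the tool's axes at that moment; what a row does not reach only later rows make up. A row lasts 1/12 s, in which the tool goes at most 41.7 mm and 7.16 degrees, less where a joint would pass 70% of its speed; a pose out of reach is approached as far as the arm can. A call with a gripper value outside its range is refused whole. The fingers move at their own pace and stop on an object; "grip_force" is the grip in N (left out, the last holds). Time passes only in rows, so rows that repeat a pose let the fingers close. It gives the time, the measured TCP pose, the force, the opening and the grip force at its end, in the units of the state.
- env.state(): the state, without advancing time (a new reading comes with each control period).
- eyes.grab_frame(name): name is "side" or "top"; returns a dict with "image" (384x512x3 uint8, blue, green, red), "fovy" (degrees; the focal length in pixels is half the picture's height over the tangent of half this angle, whatever the lens; pixels are square), "cx", "cy" (the principal point, pixels), "D" ([k1, k2, p1, p2, k3] as OpenCV has them; the pictures are not rectified), "eye" and "attitude" of the camera in the world. Camera axes: x right, y up, looking along -z (the intrinsics and any distortion apply to the point x, -y, -z); pixel columns grow to the right and rows downward; lengths in mm; the calibration is good to about 2 mm. A picture is of the moment at which its call begins. There is no depth.
- env.job_done(): hands the job in; it is judged then, once.
The state is a dict: "time_s": time; "qpos": joint angles; "qvel": joint speeds; "effort": joint torques, N m; "ee_pos": TCP position; "ee_rot": TCP orientation; "force": force on the tool from outside, world axes, zero at the start; "torque": the same for the moment, N m; "gripper_width": finger opening in mm; "gripper_force": force on a finger pad.
Only numpy, scipy, OpenCV 4.12 (cv2) and the standard library are available. Lean on these libraries where they do the work, as an engineer would, in place of code of your own. Each camera call takes 0.05 s, during which the arm holds its last target. There are 200 camera calls.

## Working session

There is one attempt and no reset: what is moved stays moved. The work goes in short steps, Python scripts to look and compute and a tool call to move; the robot and the scene stay as the last step left them, time stands still between calls to the robot, and variables do not carry over. Pictures are saved under pics/ and viewed, at most 12 in all, crops included, and the job is handed in when it is done.

Besides the shell and the picture viewer there is one more tool, called after "Request:" as name(argument=value, ...) on one line, values as JSON. send_rows: Moves the arm, as the interface text tells. Its arguments: {"type":"object","properties":{"targets":{"type":"string"},"grip_force":{"type":"number"}},"required":["targets"]}

```bash
mkdir -p pics; ls
python3 - <<'E'
from workcell import env, eyes
import cv2
for n in("side","top"):
    f=eyes.grab_frame(n); cv2.imwrite(f"pics/{n}0.png",f["image"])
    print({k:v for k,v in f.items() if k!="image"})
print(env.state())
E
```

```text
pics
{'fovy': 50.94999042137758, 'cx': 248.34298642624728, 'cy': 199.5485809457177, 'D': array([0.03089875, 0.        , 0.        , 0.        , 0.        ]), 'eye': array([ 423.9324485 , -852.66616247,  680.91706776]), 'attitude': array([ 54.86042274,   0.16824281, -10.32959505])}
{'fovy': 44.68998320044876, 'cx': 259.3737136803531, 'cy': 192.47290935682813, 'D': array([-0.16529122,  0.        ,  0.        ,  0.        ,  0.        ]), 'eye': array([ 345.79483523,  -16.3155453 , 1235.88092685]), 'attitude': array([ 10.42444656,   1.47292427, -91.18093848])}
{'time_s': 0.1, 'qpos': array([ 7.43717225e+01,  1.83472915e+01,  8.96982300e+01, -2.40804034e-03,
        7.20451014e+01, -1.14526364e+00]), 'qvel': array([-0.05917218, -0.08348383, -0.13639728, -0.03636328,  0.04353885,
       -0.06150251]), 'effort': array([ 2.59962735e-04, -4.13338566e+01, -2.32508665e+01,  7.28587224e-02,
        4.21957299e-02, -7.31422824e-05]), 'ee_pos': array([143.68816878, 556.29272411, 213.2192845 ]), 'ee_rot': array([-1.79909349e+02,  4.77827635e-04,  1.65517731e+02]), 'force': array([-0.53997613, -0.16789158, -0.32019156]), 'torque': array([-0.00270836,  0.00926848,  0.01359131]), 'gripper_force': 0.0, 'gripper_width': 91.35377306662218}
```

View pics/side0.png

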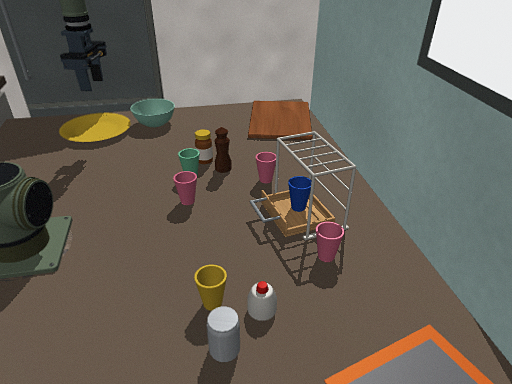

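View pics/top0.png

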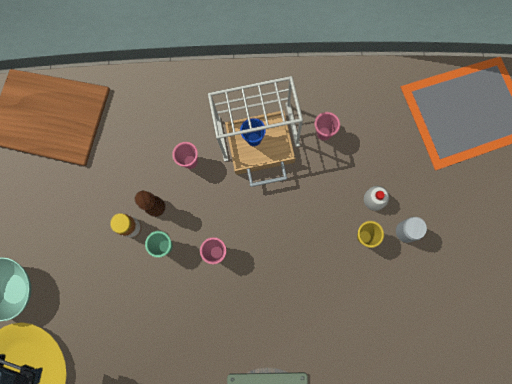

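Side: blue (300,193), yellow (211,287), green (189,165); pink look-alikes at (186,188), (266,167), (329,241). Top: blue (253,131), yellow (371,234), green (158,244), handle bar (267,182). By colour, the ones meant are the yellow by the tin and timer, the mint-green by the honey jar, and the blue on the tray. I'll confirm this in one enlarged crop.

```bash
cat > h.py <<'E'
import numpy as np, cv2
from scipy.spatial.transform import Rotation as R
from scipy.optimize import least_squares
from workcell import env, eyes
def rays(f,px):
    h=f["image"].shape[0]; fl=h/2/np.tan(np.radians(f["fovy"])/2)
    K=np.array([[fl,0,f["cx"]],[0,fl,f["cy"]],[0,0,1]])
    u=cv2.undistortPoints(np.array(px,float).reshape(-1,1,2),K,f["D"]).reshape(-1,2)
    d=np.c_[u[:,0],-u[:,1],-np.ones(len(u))]
    return R.from_euler("xyz",f["attitude"],degrees=True).apply(d)
def onz(f,px,z):
    d=rays(f,px); return f["eye"]+d*((z-f["eye"][2])/d[:,2])[:,None]
def project(f,P):
    h=f["image"].shape[0]; fl=h/2/np.tan(np.radians(f["fovy"])/2)
    K=np.array([[fl,0,f["cx"]],[0,fl,f["cy"]],[0,0,1]])
    c=R.from_euler("xyz",f["attitude"],degrees=True).inv().apply(np.atleast_2d(P)-f["eye"])
    return cv2.projectPoints((c*[1,-1,-1]).reshape(-1,1,3),np.zeros(3),np.zeros(3),K,f["D"])[0].reshape(-1,2)
HUE={"yellow":((20,120,60),(32,255,255)),"green":((65,70,60),(90,255,255)),"blue":((105,150,40),(130,255,255))}
def contour(f,col,near):
    m=cv2.inRange(cv2.cvtColor(f["image"],cv2.COLOR_BGR2HSV),*HUE[col])
    m=cv2.morphologyEx(m,cv2.MORPH_CLOSE,np.ones((3,3)))
    cs=[c for c in cv2.findContours(m,0,cv2.CHAIN_APPROX_NONE)[0] if cv2.contourArea(c)>60]
    return min(cs,key=lambda c:np.hypot(*(c.reshape(-1,2).mean(0)-near)))
def rim(f,col,near,z):
    """rim circle (radius 33) fitted to the silhouette's half farther from the camera, on plane z"""
    P=onz(f,cv2.convexHull(contour(f,col,near)).reshape(-1,2),z)[:,:2]
    away=P.mean(0)-f["eye"][:2]; away/=np.linalg.norm(away)
    c=P.mean(0)
    for _ in range(8):
        Q=P[(P-c)@away>-5]
        s=least_squares(lambda c:np.hypot(*(Q-c).T)-33,c,loss="soft_l1"); c=s.x
    return c, np.sqrt(np.mean((np.hypot(*(Q-c).T)-33)**2)), len(Q)
E
python3 - <<'E'
from h import *
t=eyes.grab_frame("top"); s=eyes.grab_frame("side")
for c,z,a,b in(("yellow",84,(371,234),(211,287)),("green",84,(158,244),(189,160)),("blue",96,(253,131),(300,193))):
    print(c,rim(t,c,a,z),rim(s,c,b,z))
A=cv2.resize(t["image"][65:205,190:340],None,fx=4,fy=4,interpolation=cv2.INTER_CUBIC)
cv2.imwrite("pics/tray.png",A)
B=[cv2.resize(i,(390,300),interpolation=cv2.INTER_CUBIC) for i in (t["image"][185:285,95:225],t["image"][175:275,320:450])]
B2=[cv2.resize(i,(390,300),interpolation=cv2.INTER_CUBIC) for i in (s["image"][120:220,150:280],s["image"][260:360,170:300])]
cv2.imwrite("pics/cand.png",np.vstack([np.hstack(B),np.hstack(B2)]))
E
```

```text
yellow (array([ 447.38927163, -264.25252727]), np.float64(0.26867624035371496), 11) (array([ 450.00734585, -267.07703363]), np.float64(0.30468634237749415), 12)
green (array([435.12056473, 264.92824335]), np.float64(0.3980125440589694), 11) (array([437.85169382, 260.28614013]), np.float64(0.9048700626129139), 7)
blue (array([692.37583703,  21.17643532]), np.float64(5.8107525288270105), 7) (array([721.81304849,  18.11604148]), np.float64(1.192439160246546), 8)
```

View pics/tray.png

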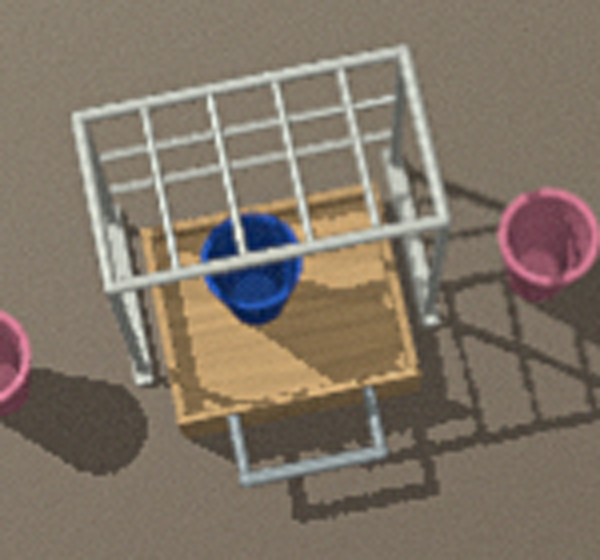

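View pics/cand.png

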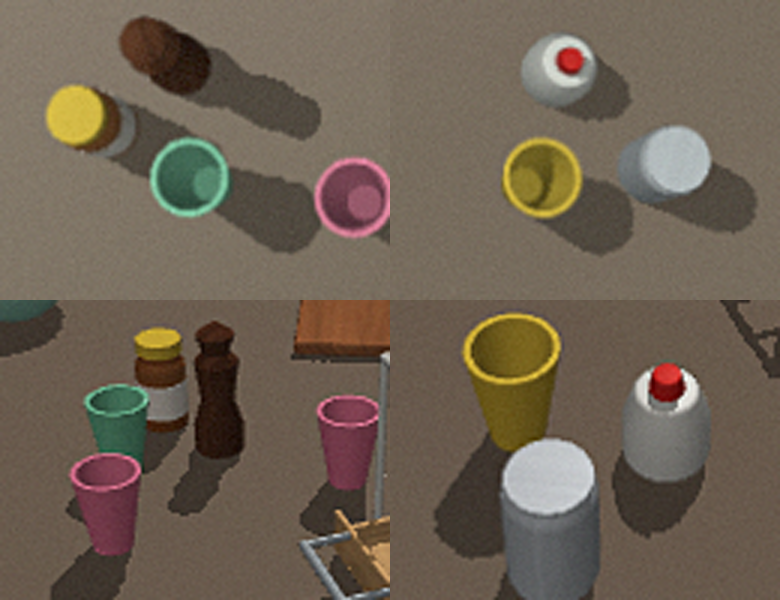

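Crop: the mint-green tumbler is at (158,244), beside the jar and mill. The yellow one is at (371,234), by the tin and timer. The other tumblers are pink, so both identities are confirmed. In the tray crop, the handle bar ends are at (243,480) and (384,455), and the roof corners are clear.

Run:
```python
from h import *
np.set_printoptions(precision=1,suppress=True)
t=eyes.grab_frame("top")
cr=lambda p:np.array(p)/4+[190,65]-.4
bar=onz(t,cr([(243,480),(384,455)]),46)[:,:2]; roof=onz(t,cr([(80,118),(405,50),(445,220),(112,285)]),190)[:,:2]
pan=onz(t,cr([(180,424),(418,378)]),50)[:,:2]
print("bar",bar,np.linalg.norm(bar[0]-bar[1])); print("roof",roof,[np.linalg.norm(roof[i]-roof[i-1]) for i in range(4)])
ang=lambda v:np.degrees(np.arctan2(v[1],v[0]))
print("x-axis yaw: bar",ang(bar[0]-bar[1])-90,"roof",ang(roof[0]-roof[1])-90,ang(roof[3]-roof[2])-90,ang(roof[1]-roof[2]),ang(roof[0]-roof[3]),"panel",ang(pan[0]-pan[1])-90)
y=np.radians(np.mean([ang(roof[0]-roof[1])-90,ang(roof[3]-roof[2])-90,ang(roof[1]-roof[2]),ang(roof[0]-roof[3])]))
u=np.array([np.cos(y),np.sin(y)])
o=roof.mean(0)-25*u; print("rack origin",o,np.degrees(y)); print("slot from rack (if home)",o-94.5*u,"slot from bar",bar.mean(0)+24.5*u,"panel mid",pan.mean(0))
for n,p,z in(("honey",(120,223.3),105),("pepper",(145,199),150),("tin",(415.3,228.3),90),("timer",(380.3,195),75),("pinkR",(212.7,251),84)): print(n,onz(t,[p],z)[0,:2])
# blue rim: circle px in crop left/right/top
b=onz(t,cr([(202,255),(302,255),(250,213),(215,225),(288,225)]),96)[:,:2]
s=least_squares(lambda c:np.hypot(*(b-c).T)-33,b.mean(0)); print("blue",s.x,s.fun)
st=env.state(); print(st["ee_pos"],st["ee_rot"],R.from_euler("xyz",st["ee_rot"],degrees=True).as_matrix())
```

```text
bar [[586.8  32.8]
 [601.  -59.3]] 93.18256291308553
roof [[781.8 121.1]
 [819.4 -75.1]
 [710.6 -94.5]
 [676.2 101.7]] [np.float64(107.34562278665403), np.float64(199.74064254766992), np.float64(110.6136856719073), np.float64(199.27808349969263)]
x-axis yaw: bar 8.788710759362672 roof 10.869009532257337 9.930773656125396 10.14721237484067 10.386403421766408 panel 9.726843337395039
rack origin [722.4   8.8] 10.333349746247453
slot from rack (if home) [629.4  -8.1] slot from bar [618.   -8.9] panel mid [637.7  -4.9]
honey [485.2 357.3]
pepper [537.2 282.1]
tin [ 456.8 -377.4]
timer [ 545.7 -297.5]
pinkR [414.4 127.2]
blue [719.3  22.9] [-1.  -0.6 -0.7  0.9  0.4]
[143.7 556.5 213.6] [-180.    -0.   165.5] [[-1.   0.3 -0. ]
 [ 0.3  1.  -0. ]
 [ 0.  -0.  -1. ]]
```

```bash
cat > to.py <<'E'
import sys; from h import *
np.set_printoptions(precision=1,suppress=True)
st=env.state(); A=R.from_euler("xyz",st["ee_rot"],degrees=True); a=sys.argv[1:]
print("t",st["time_s"],"pos",st["ee_pos"],"rot",st["ee_rot"],"F",st["force"],"w",st["gripper_width"])
for s in a:
    x,y,z,yaw=map(float,s.split(","))
    B=R.from_euler("xyz",[180,0,yaw],degrees=True)
    print(s,"shift mm",A.inv().apply(np.array([x,y,z])-st["ee_pos"]),"turn",np.degrees((A.inv()*B).as_rotvec()))
E
python3 to.py 567,-18,150,100.3
```

```text
t 0.25 pos [143.7 556.5 213.6] rot [-180.    -0.   165.5] F [ 0.  -0.5  0.1] w 91.23204722482681
567,-18,150,100.3 shift mm [-553.5 -450.3   63.9] turn [-0.   0.  65.2]
```

Request:
send_rows(targets="-0.5535 -0.4503 0.03 0 0 65.2 100;-0.5535 -0.4503 0.03 0 0 65.2 100;-0.5535 -0.4503 0.03 0 0 65.2 100;-0.5535 -0.4503 0.03 0 0 65.2 100;-0.5535 -0.4503 0.03 0 0 65.2 100;-0.5535 -0.4503 0.03 0 0 65.2 100;-0.5535 -0.4503 0.03 0 0 65.2 100;-0.5535 -0.4503 0.03 0 0 65.2 100;-0.5535 -0.4503 0.03 0 0 65.2 100;-0.5535 -0.4503 0.03 0 0 65.2 100;-0.5535 -0.4503 0.03 0 0 65.2 100;-0.5535 -0.4503 0.03 0 0 65.2 100")

```text
time_s: 1.25
ee_pos: [441.0, 152.7, 193.1]
ee_rot: [180.0, -0.0, 100.3]
force: [-0.1, 1.2, -0.1]
gripper_width: 91.0
gripper_force: 0.0
```

```bash
python3 to.py 567,-18,90,100.3
```

```text
t 1.25 pos [441.  152.7 193.1] rot [180.   -0.  100.3] F [-0.1  1.2 -0.1] w 90.98167877313969
567,-18,90,100.3 shift mm [-190.5   93.4  103.1] turn [ 0. -0.  0.]
```

Request:
send_rows(targets="-0.19 0.0935 0.06 0 0 0 100;-0.19 0.0935 0.1 0 0 0 100;-0.19 0.0935 0.1 0 0 0 100;-0.19 0.0935 0.1 0 0 0 100;-0.19 0.0935 0.1 0 0 0 100;-0.19 0.0935 0.1 0 0 0 100;-0.19 0.0935 0.1 0 0 0 100;-0.19 0.0935 0.1 0 0 0 100;-0.19 0.0935 0.1 0 0 0 100")

```text
time_s: 2.0
ee_pos: [565.8, -15.2, 93.0]
ee_rot: [-180.0, -0.0, 100.3]
force: [0.1, 1.2, 0.4]
gripper_width: 91.5
gripper_force: 0.0
```

```bash
python3 to.py 567,-18,25,100.3
python3 - <<'E'
from h import *
t=eyes.grab_frame("top"); s=eyes.grab_frame("side")
A=cv2.resize(t["image"][110:210,200:330],None,fx=3,fy=3,interpolation=cv2.INTER_CUBIC)
B=cv2.resize(s["image"][130:260,225:355],(390,390),interpolation=cv2.INTER_CUBIC)
cv2.imwrite("pics/slot.png",np.hstack([np.vstack([A,np.zeros((90,390,3),np.uint8)]),B]))
E
```

```text
t 2.0 pos [565.8 -15.2  93. ] rot [-180.    -0.   100.3] F [0.1 1.2 0.4] w 91.5169989978296
567,-18,25,100.3 shift mm [-3.   0.7 68. ] turn [-0. -0.  0.]
```

View pics/slot.png

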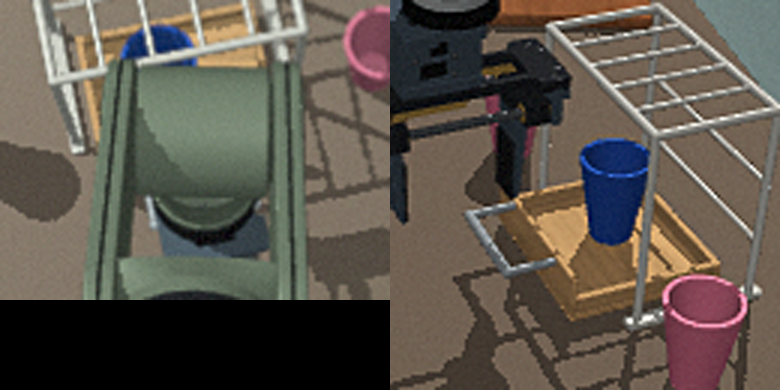

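The top view is blocked by the arm. In the side view the front finger (crop 515,195) hangs over the slot and the hand clears the roof. Next I lower slowly, watching the force.

Request:
send_rows(targets="-0.003 0.001 0.02 0 0 0 100;-0.003 0.001 0.035 0 0 0 100;-0.003 0.001 0.042 0 0 0 100;-0.003 0.001 0.047 0 0 0 100;-0.003 0.001 0.052 0 0 0 100;-0.003 0.001 0.055 0 0 0 100")

```text
time_s: 2.6
ee_pos: [567.9, -17.9, 38.2]
ee_rot: [179.9, 0.0, 100.4]
force: [-0.1, 0.1, -0.8]
gripper_width: 91.7
gripper_force: 0.0
```

Request:
send_rows(targets="0 -0.002 0.006 0 0 0 100;0 -0.006 0.012 0 0 0 100;0 -0.01 0.012 0 0 0 100;0 -0.014 0.012 0 0 0 100;0 -0.02 0.012 0 0 0 100;0 -0.028 0.012 0 0 0 100;0 -0.036 0.012 0 0 0 100;0 -0.044 0.012 0 0 0 100;0 -0.052 0.012 0 0 0 100;0 -0.06 0.012 0 0 0 100;0 -0.067 0.012 0 0 0 100;0 -0.073 0.012 0 0 0 100")

```text
time_s: 3.6
ee_pos: [495.2, -31.7, 26.2]
ee_rot: [180.0, 0.0, 100.3]
force: [2.0, -1.2, 1.0]
gripper_width: 90.9
gripper_force: 0.9
```

Request:
send_rows(targets="0 -0.006 0 0 0 0 100;0 -0.013 0 0 0 0 100;0 -0.02 0 0 0 0 100;0 -0.027 0 0 0 0 100;0 -0.034 0 0 0 0 100;0 -0.041 0 0 0 0 100;0 -0.048 0 0 0 0 100;0 -0.054 0 0 0 0 100;0 -0.058 0 0 0 0 100;0 -0.061 0 0 0 0 100;0 -0.063 0 0 0 0 100;0 -0.063 0 0 0 0 100")

```text
time_s: 4.6
ee_pos: [433.0, -42.7, 25.7]
ee_rot: [-179.9, -0.0, 100.3]
force: [-1.0, 0.0, -0.4]
gripper_width: 90.8
gripper_force: 0.0
```

Request:
send_rows(targets="0 0.006 0 0 0 0 100;0 0.006 -0.02 0 0 0 100;0 0.006 -0.06 0 0 0 100;0 0.006 -0.1 0 0 0 100;0 0.006 -0.12 0 0 0 100;0 0.006 -0.12 0 0 0 100")

```text
time_s: 5.1
ee_pos: [443.2, -41.8, 150.4]
ee_rot: [179.5, 0.1, 100.3]
force: [-0.2, 0.5, 0.6]
gripper_width: 91.0
gripper_force: 0.0
```

```bash
python3 to.py 448.7,-265.6,135,40
```

```text
t 5.1 pos [443.2 -41.8 150.4] rot [179.5   0.1 100.3] F [-0.2  0.5  0.6] w 91.024263668869
448.7,-265.6,135,40 shift mm [-221.1  -34.8   15.6] turn [ 0.5 -0.1 60.3]
```

Request:
send_rows(targets="-0.221 -0.035 0.01 0 0 60.3 100;-0.221 -0.035 0.01 0 0 60.3 100;-0.221 -0.035 0.01 0 0 60.3 100;-0.221 -0.035 0.01 0 0 60.3 100;-0.221 -0.035 0.01 0 0 60.3 100;-0.221 -0.035 0.01 0 0 60.3 100;-0.221 -0.035 0.01 0 0 60.3 100;-0.221 -0.035 0.01 0 0 60.3 100;-0.221 -0.035 0.01 0 0 60.3 100;-0.221 -0.035 0.01 0 0 60.3 100;-0.221 -0.035 0.01 0 0 60.3 100")

```text
time_s: 6.02
ee_pos: [444.5, -265.0, 134.7]
ee_rot: [-179.9, 0.0, 40.1]
force: [0.4, 0.3, 0.0]
gripper_width: 91.3
gripper_force: 0.0
```

```bash
python3 to.py 448.7,-265.6,62,40;  python3 - <<'E'
from h import *
t=eyes.grab_frame("top"); s=eyes.grab_frame("side")
p=project(t,[592,-2,96])[0]; q=project(s,[592,-2,96])[0]; print(p,q)
print(rim(t,"blue",p,96),rim(s,"blue",q+[0,15],96))
A=cv2.resize(t["image"][90:270,190:430],None,fx=2.2,fy=2.2,interpolation=cv2.INTER_CUBIC)
cv2.imwrite("pics/out.png",A)
E
```

```text
t 6.0167 pos [ 444.5 -265.   134.7] rot [-179.9    0.    40.1] F [0.4 0.3 0. ] w 91.2589971309612
448.7,-265.6,62,40 shift mm [ 2.9  3.4 72.7] turn [-0.1  0.   0.1]
[263.3480384  178.23830929] [253.94208456 191.55382679]
(array([5.94673194e+02, 1.75329886e-01]), np.float64(1.0393027031686441), 13) (array([599.4701442 ,  -4.50314221]), np.float64(0.7932661762315536), 9)
```

View pics/out.png

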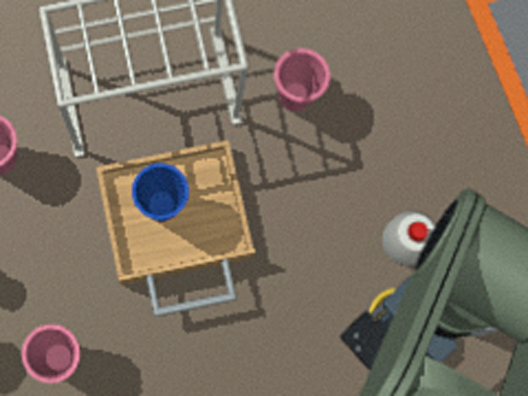

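The tray is out, and the blue tumbler stands upright on it (crop 160,190). Grasping yellow.

Request:
send_rows(targets="0.003 0.003 0.02 0 0 0 100;0.003 0.003 0.045 0 0 0 100;0.003 0.003 0.06 0 0 0 100;0.003 0.003 0.07 0 0 0 100;0.003 0.003 0.072 0 0 0 100;0.003 0.003 0.072 0 0 0 100;0.003 0.003 0.072 0 0 0 50;0.003 0.003 0.072 0 0 0 50;0.003 0.003 0.072 0 0 0 50;0.003 0.003 0.072 0 0 0 50", grip_force=8)

```text
time_s: 6.95
ee_pos: [449.6, -266.0, 64.7]
ee_rot: [179.9, -0.0, 40.0]
force: [-0.8, -0.3, -0.7]
gripper_width: 67.5
gripper_force: 0.0
```

Request:
send_rows(targets="0 0 0 0 0 0 50;0 0 0 0 0 0 50;0 0 0 0 0 0 50;0 0 0 0 0 0 50", grip_force=8)

```text
time_s: 7.28
ee_pos: [449.5, -265.9, 64.5]
ee_rot: [179.9, -0.0, 40.0]
force: [-0.3, 0.6, 6.6]
gripper_width: 65.0
gripper_force: 8.0
```

Request:
send_rows(targets="0 0 -0.005 0 0 0 50;0 0 -0.015 0 0 0 50;0 0 -0.035 0 0 0 50;0 0 -0.06 0 0 0 50;0 0 -0.09 0 0 0 50;0 0 -0.12 0 0 0 50;0 0 -0.14 0 0 0 50;0 0 -0.145 0 0 0 50;0 0 -0.145 0 0 0 50;0 0 -0.145 0 0 0 50")

```text
time_s: 8.12
ee_pos: [448.5, -265.3, 208.0]
ee_rot: [-179.9, 0.0, 40.0]
force: [0.2, 0.0, -2.2]
gripper_width: 64.6
gripper_force: 8.0
```

```bash
python3 to.py 597,-2,205,40;  python3 - <<'E'
from h import *
s=eyes.grab_frame("side")
p=env.state()["ee_pos"]
print(rim(s,"yellow",project(s,p-[0,0,20])[0],p[2]+20))
A=cv2.resize(s["image"][100:350,100:400],None,fx=2,fy=2,interpolation=cv2.INTER_CUBIC)
cv2.imwrite("pics/lift.png",A)
E
```

```text
t 8.1167 pos [ 448.5 -265.3  208. ] rot [-179.9    0.    40. ] F [ 0.2  0.  -2.2] w 64.59239613388064
597,-2,205,40 shift mm [ 283.1 -106.2    3. ] turn [-0.1  0.   0. ]
(array([ 448.02709574, -268.56091533]), np.float64(3.0415326000343854), 9)
```

View pics/lift.png

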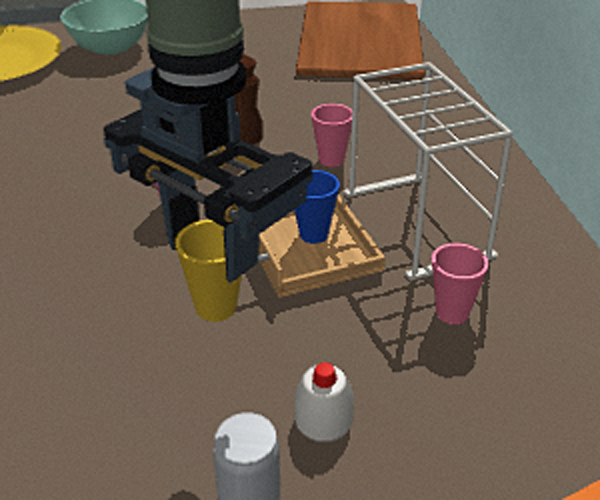

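Request:
send_rows(targets="0.03 -0.011 0 0 0 0 50;0.065 -0.024 0 0 0 0 50;0.1 -0.037 0 0 0 0 50;0.14 -0.052 0 0 0 0 50;0.18 -0.067 0 0 0 0 50;0.215 -0.08 0 0 0 0 50;0.25 -0.093 0 0 0 0 50;0.27 -0.1 0 0 0 0 50;0.284 -0.105 0 0 0 0 50;0.284 -0.105 0 0 0 0 50;0.284 -0.105 0 0 0 0 50;0.284 -0.105 0 0 0 0 50")

```text
time_s: 9.17
ee_pos: [598.2, -3.8, 208.1]
ee_rot: [-179.9, 0.1, 40.0]
force: [0.4, -0.5, -1.5]
gripper_width: 64.8
gripper_force: 8.0
```

```bash
python3 to.py 598,-2.5,104,40;  python3 - <<'E'
from h import *
s=eyes.grab_frame("side")
def ext(c,near):
    k=contour(s,c,near).reshape(-1,2)
    (x,y),(w,h),a=cv2.minAreaRect(k); print(c,k.min(0),k.max(0))
    for r in range(k[:,1].min(),k[:,1].max()+1,4):
        q=k[k[:,1]==r][:,0]; print(r,q.min(),q.max(),(q.min()+q.max())/2)
ext("yellow",project(s,[598,-2,185])[0]); ext("blue",project(s,[598,-2,50])[0])
print(project(s,[[598,-2,227],[598,-2,143],[598,-2,96],[598,-2,12]]))
E
```

```text
t 9.1667 pos [598.2  -3.8 208.1] rot [-179.9    0.1   40. ] F [ 0.4 -0.5 -1.5] w 64.76208271782912
598,-2.5,104,40 shift mm [  0.9  -1.1 104.1] turn [-0.1  0.1 -0. ]
yellow [244 142] [266 184]
142 249 264 256.5
146 244 264 254.0
150 245 264 254.5
154 245 264 254.5
158 246 263 254.5
162 246 266 256.0
166 247 265 256.0
170 247 264 255.5
174 248 263 255.5
178 248 262 255.0
182 258 258 258.0
blue [245 185] [269 221]
185 254 261 257.5
189 246 268 257.0
193 245 269 257.0
197 246 267 256.5
201 247 267 257.0
205 248 266 257.0
209 248 264 256.0
213 249 263 256.0
217 250 262 256.0
221 255 257 256.0
[[256.66616518 146.19358742]
 [256.36550222 175.90256104]
 [256.21053709 191.31650154]
 [255.95424058 216.96472909]]
```

Request:
send_rows(targets="0.002 0 0.01 0 0 0 50;0.002 0 0.025 0 0 0 50;0.002 0 0.04 0 0 0 50;0.002 0 0.052 0 0 0 50;0.002 0 0.062 0 0 0 50;0.002 0 0.07 0 0 0 50;0.002 0 0.076 0 0 0 50;0.002 0 0.082 0 0 0 50;0.002 0 0.086 0 0 0 50;0.002 0 0.088 0 0 0 50;0.002 0 0.088 0 0 0 50")

```text
time_s: 10.13
ee_pos: [600.7, -1.3, 120.7]
ee_rot: [-180.0, 0.0, 40.0]
force: [-0.2, 0.2, -1.3]
gripper_width: 64.8
gripper_force: 8.0
```

Request:
send_rows(targets="0 0 0.002 0 0 0 50;0 0 0.004 0 0 0 50;0 0 0.006 0 0 0 50;0 0 0.008 0 0 0 50;0 0 0.008 0 0 0 50")

```text
time_s: 10.55
ee_pos: [600.5, -1.3, 112.6]
ee_rot: [-180.0, 0.0, 40.0]
force: [-0.2, 0.0, -0.5]
gripper_width: 64.5
gripper_force: 8.0
```

Request:
send_rows(targets="0 0 0.001 0 0 0 50;0 0 0.002 0 0 0 50;0 0 0.003 0 0 0 50;0 0 0.003 0 0 0 50")

```text
time_s: 10.88
ee_pos: [600.5, -1.3, 109.8]
ee_rot: [-180.0, 0.0, 40.0]
force: [-0.1, 0.6, 0.3]
gripper_width: 64.7
gripper_force: 8.0
```

Request:
send_rows(targets="0 0 0.001 0 0 0 50;0 0 0.002 0 0 0 50;0 0 0.002 0 0 0 50")

```text
time_s: 11.13
ee_pos: [600.5, -1.3, 107.9]
ee_rot: [-180.0, 0.0, 40.0]
force: [-0.2, 0.5, 1.0]
gripper_width: 64.6
gripper_force: 8.0
```

Request:
send_rows(targets="0 0 0.001 0 0 0 50;0 0 0.002 0 0 0 50;0 0 0.002 0 0 0 50")

```text
time_s: 11.38
ee_pos: [600.9, -1.3, 106.5]
ee_rot: [180.0, -0.0, 40.0]
force: [-1.3, 2.4, 4.8]
gripper_width: 64.5
gripper_force: 8.0
```

Request:
send_rows(targets="0 0 0 0 0 0 78;0 0 0 0 0 0 78;0 0 0 0 0 0 85;0 0 0 0 0 0 100;0 0 0 0 0 0 100;0 0 0 0 0 0 100;0 0 0 0 0 0 100")

```text
time_s: 11.97
ee_pos: [600.7, -1.5, 105.8]
ee_rot: [-180.0, -0.0, 40.0]
force: [-0.2, 0.0, 1.0]
gripper_width: 91.2
gripper_force: 0.0
```

```bash
python3 to.py;  python3 - <<'E'
from h import *
s=eyes.grab_frame("side")
for c,z in(("yellow",100),("blue",50)):
    k=contour(s,c,project(s,[600,-2,z])[0]).reshape(-1,2); print(c,k.min(0),k.max(0))
print(project(s,[[600,-2,127],[600,-2,96],[600,-2,12]]))
A=cv2.resize(s["image"][110:250,180:380],None,fx=3,fy=3,interpolation=cv2.INTER_CUBIC)
cv2.imwrite("pics/nest1.png",A)
E
```

```text
t 11.9667 pos [600.7  -1.5 105.8] rot [-180.   -0.   40.] F [-0.2  0.   1. ] w 91.18283727645483
yellow [245 175] [268 197]
blue [245 190] [268 221]
[[257.08018343 181.16379764]
 [256.96586058 191.23747643]
 [256.67631058 216.88244832]]
```

View pics/nest1.png

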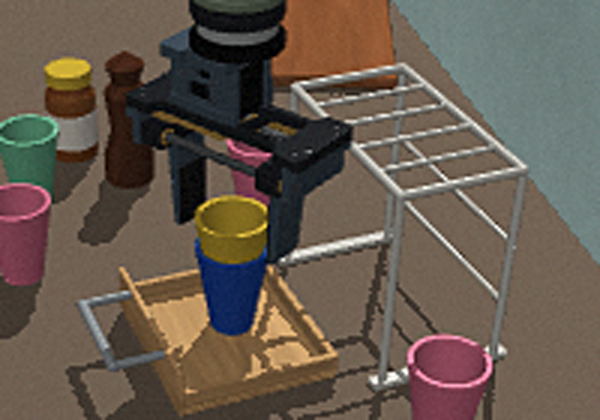

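Yellow sits upright in blue, with an even ring of yellow above blue's rim. Next: up and over to green.

Request:
send_rows(targets="0 0 -0.01 0 0 0 100;0 0 -0.03 0 0 0 100;0 0 -0.06 0 0 0 100;0 0 -0.1 0 0 0 100;0 0 -0.115 0 0 0 100;0 0 -0.115 0 0 0 100")

```text
time_s: 12.52
ee_pos: [603.4, -1.5, 227.0]
ee_rot: [179.6, -0.5, 40.0]
force: [-0.1, 0.9, -0.2]
gripper_width: 91.2
gripper_force: 0.0
```

```bash
python3 to.py 437,263,190,20;  python3 - <<'E'
from h import *
t=eyes.grab_frame("top")
print("green top",rim(t,"green",(158,244),84))
E
```

```text
t 12.5167 pos [603.4  -1.5 227. ] rot [179.6  -0.5  40. ] F [-0.1  0.9 -0.2] w 91.20543445299062
437,263,190,20 shift mm [  42.3 -309.8   35.1] turn [ 0.3 -0.5 20. ]
green top (array([435.18497082, 264.78605378]), np.float64(0.448031041569897), 11)
```

Request:
send_rows(targets="0.042 -0.31 0.02 0 0 20 100;0.042 -0.31 0.02 0 0 20 100;0.042 -0.31 0.02 0 0 20 100;0.042 -0.31 0.02 0 0 20 100;0.042 -0.31 0.02 0 0 20 100;0.042 -0.31 0.02 0 0 20 100;0.042 -0.31 0.02 0 0 20 100;0.042 -0.31 0.02 0 0 20 100;0.042 -0.31 0.02 0 0 20 100;0.042 -0.31 0.02 0 0 20 100;0.042 -0.31 0.02 0 0 20 100;0.042 -0.31 0.02 0 0 20 100")

```text
time_s: 13.57
ee_pos: [433.9, 262.0, 200.5]
ee_rot: [180.0, 0.0, 19.9]
force: [0.1, 0.4, -0.7]
gripper_width: 91.1
gripper_force: 0.0
```

```bash
python3 to.py 437,263,64,20
python3 - <<'E'
from h import *
t=eyes.grab_frame("top"); s=eyes.grab_frame("side")
for col in("yellow","blue"):
    z=127 if col=="yellow" else 96
    print(col,rim(t,col,project(t,[599,-2,z])[0],z),rim(s,col,project(s,[600,-2,z-15])[0],z))
E
```

```text
t 13.5667 pos [433.9 262.  200.5] rot [180.    0.   19.9] F [ 0.1  0.4 -0.7] w 91.08553224183947
437,263,64,20 shift mm [  3.4   0.1 136.5] turn [ 0.   0.  -0.1]
yellow (array([597.95194645,   0.70291244]), np.float64(0.5190118088207154), 8) (array([599.10036523,  -4.45404333]), np.float64(0.7252961950200522), 8)Traceback (most recent call last):
  File "<stdin>", line 5, in <module>
  File "h.py", line 26, in rim
    P=onz(f,cv2.convexHull(contour(f,col,near)).reshape(-1,2),z)[:,:2]
                           ~~~~~~~^^^^^^^^^^^^
  File "h.py", line 23, in contour
    return min(cs,key=lambda c:np.hypot(*(c.reshape(-1,2).mean(0)-near)))
ValueError: min() iterable argument is empty
```

Request:
send_rows(targets="0.003 0 0.03 0 0 0 100;0.003 0 0.065 0 0 0 100;0.003 0 0.1 0 0 0 100;0.003 0 0.12 0 0 0 100;0.003 0 0.132 0 0 0 100;0.003 0 0.137 0 0 0 100;0.003 0 0.137 0 0 0 100;0.003 0 0.137 0 0 0 50;0.003 0 0.137 0 0 0 50;0.003 0 0.137 0 0 0 50;0.003 0 0.137 0 0 0 50;0.003 0 0.137 0 0 0 50", grip_force=8)

```text
time_s: 14.67
ee_pos: [436.8, 264.4, 64.8]
ee_rot: [-180.0, -0.1, 20.0]
force: [-0.4, 0.3, 2.7]
gripper_width: 64.7
gripper_force: 8.0
```

Request:
send_rows(targets="0 0 0 0 0 0 50;0 0 0 0 0 0 50;0 0 0 0 0 0 50;0 0 0 0 0 0 50", grip_force=8)

```text
time_s: 15.0
ee_pos: [436.9, 264.4, 64.7]
ee_rot: [-180.0, -0.1, 20.0]
force: [-0.3, 0.2, 6.3]
gripper_width: 64.7
gripper_force: 8.0
```

Request:
send_rows(targets="0 0 -0.005 0 0 0 50;0 0 -0.015 0 0 0 50;0 0 -0.035 0 0 0 50;0 0 -0.065 0 0 0 50;0 0 -0.1 0 0 0 50;0 0 -0.13 0 0 0 50;0 0 -0.155 0 0 0 50;0 0 -0.167 0 0 0 50;0 0 -0.17 0 0 0 50;0 0 -0.17 0 0 0 50;0 0 -0.17 0 0 0 50")

```text
time_s: 15.92
ee_pos: [435.6, 263.6, 233.0]
ee_rot: [180.0, 0.1, 20.0]
force: [0.0, -0.3, -0.6]
gripper_width: 64.8
gripper_force: 8.0
```

```bash
python3 to.py 600,-1.5,233,20
```

```text
t 15.9167 pos [435.6 263.6 233. ] rot [180.    0.1  20. ] F [ 0.  -0.3 -0.6] w 64.8207196154501
600,-1.5,233,20 shift mm [ 63.7 305.4   0. ] turn [0.  0.1 0. ]
```

Request:
send_rows(targets="0.006 0.03 0 0 0 0 50;0.013 0.065 0 0 0 0 50;0.021 0.1 0 0 0 0 50;0.029 0.14 0 0 0 0 50;0.037 0.18 0 0 0 0 50;0.045 0.215 0 0 0 0 50;0.052 0.25 0 0 0 0 50;0.058 0.28 0 0 0 0 50;0.062 0.297 0 0 0 0 50;0.064 0.305 0 0 0 0 50;0.064 0.305 0 0 0 0 50;0.064 0.305 0 0 0 0 50")

```text
time_s: 16.92
ee_pos: [600.1, 0.4, 233.2]
ee_rot: [-179.9, 0.1, 20.0]
force: [0.2, 0.2, -1.0]
gripper_width: 64.7
gripper_force: 8.0
```

```bash
python3 to.py 600,-1.5,135,20;  python3 - <<'E'
from h import *
s=eyes.grab_frame("side")
def ext(c,near):
    k=contour(s,c,near).reshape(-1,2); print(c,k.min(0),k.max(0))
    for r in range(k[:,1].min(),k[:,1].max()+1,4):
        q=k[k[:,1]==r][:,0]; print(r,q.min(),q.max(),(q.min()+q.max())/2)
ext("green",project(s,[600,-2,210])[0]); ext("yellow",project(s,[600,-2,110])[0])
A=cv2.resize(s["image"][80:250,170:390],None,fx=3,fy=3,interpolation=cv2.INTER_CUBIC); cv2.imwrite("pics/g.png",A)
E
```

```text
t 16.9167 pos [600.1   0.4 233.2] rot [-179.9    0.1   20. ] F [ 0.2  0.2 -1. ] w 64.68917425774467
600,-1.5,135,20 shift mm [-0.6  1.9 98.2] turn [-0.1  0.1  0. ]
green [244 131] [268 170]
131 252 260 256.0
135 245 259 252.0
139 245 259 252.0
143 246 259 252.5
147 247 259 253.0
151 247 268 257.5
155 248 267 257.5
159 249 266 257.5
163 250 265 257.5
167 250 264 257.0
yellow [245 175] [270 197]
175 253 258 255.5
179 246 268 257.0
183 245 270 257.5
187 246 269 257.5
191 247 267 257.0
195 249 265 257.0
```

View pics/g.png

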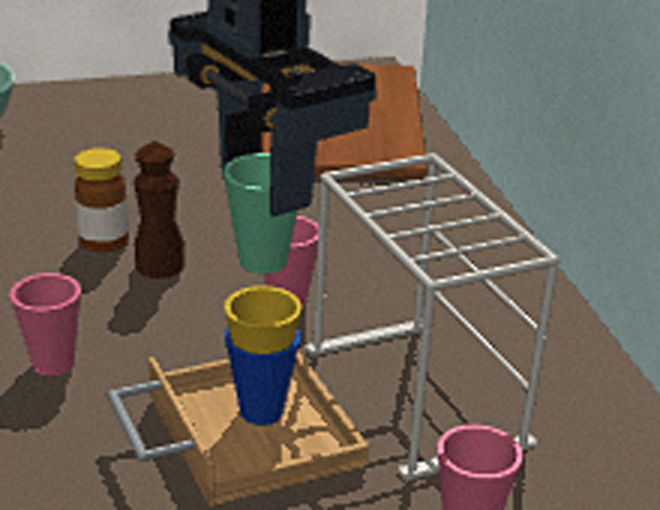

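Green hangs in line with the stack: its axis column of 257.5 matches yellow's. Lowering.

Request:
send_rows(targets="0 0.002 0.01 0 0 0 50;0 0.002 0.025 0 0 0 50;0 0.002 0.04 0 0 0 50;0 0.002 0.052 0 0 0 50;0 0.002 0.062 0 0 0 50;0 0.002 0.07 0 0 0 50;0 0.002 0.076 0 0 0 50;0 0.002 0.081 0 0 0 50;0 0.002 0.084 0 0 0 50;0 0.002 0.086 0 0 0 50;0 0.002 0.086 0 0 0 50")

```text
time_s: 17.88
ee_pos: [601.5, -2.4, 147.8]
ee_rot: [-180.0, -0.0, 20.0]
force: [-0.4, -0.2, -0.8]
gripper_width: 64.4
gripper_force: 8.0
```

Request:
send_rows(targets="0 0 0.002 0 0 0 50;0 0 0.004 0 0 0 50;0 0 0.006 0 0 0 50;0 0 0.006 0 0 0 50")

```text
time_s: 18.22
ee_pos: [601.4, -2.5, 141.6]
ee_rot: [-180.0, 0.0, 20.0]
force: [-0.4, -0.6, -1.4]
gripper_width: 64.7
gripper_force: 8.0
```

Request:
send_rows(targets="0 0 0.001 0 0 0 50;0 0 0.002 0 0 0 50;0 0 0.0025 0 0 0 50;0 0 0.0025 0 0 0 50")

```text
time_s: 18.55
ee_pos: [601.5, -2.4, 139.4]
ee_rot: [-180.0, -0.0, 20.0]
force: [-0.1, 0.5, -0.2]
gripper_width: 64.6
gripper_force: 8.0
```

Request:
send_rows(targets="0 0 0.001 0 0 0 50;0 0 0.0015 0 0 0 50;0 0 0.0015 0 0 0 50")

```text
time_s: 18.8
ee_pos: [601.7, -2.2, 138.4]
ee_rot: [-180.0, -0.0, 20.0]
force: [-1.0, 1.8, 2.0]
gripper_width: 64.8
gripper_force: 8.0
```

Request:
send_rows(targets="0 0 0.001 0 0 0 50;0 0 0.001 0 0 0 50;0 0 0.001 0 0 0 50")

```text
time_s: 19.05
ee_pos: [601.8, -2.1, 137.7]
ee_rot: [-180.0, -0.1, 20.0]
force: [-1.9, 1.7, 5.5]
gripper_width: 64.6
gripper_force: 8.0
```

Request:
send_rows(targets="0 0 0 0 0 0 78;0 0 0 0 0 0 78;0 0 0 0 0 0 85;0 0 0 0 0 0 100;0 0 0 0 0 0 100;0 0 0 0 0 0 100;0 0 0 0 0 0 100")

```text
time_s: 19.63
ee_pos: [601.6, -2.6, 136.8]
ee_rot: [-180.0, 0.0, 20.0]
force: [-0.3, -0.2, 0.3]
gripper_width: 90.9
gripper_force: 0.0
```

Request:
send_rows(targets="0 0 -0.005 0 0 0 100;0 0 -0.015 0 0 0 100;0 0 -0.035 0 0 0 100;0 0 -0.065 0 0 0 100;0 0 -0.085 0 0 0 100;0 0 -0.085 0 0 0 100;0 0 -0.085 0 0 0 100")

```text
time_s: 20.22
ee_pos: [602.3, -2.5, 224.1]
ee_rot: [179.9, -0.2, 20.0]
force: [0.2, 0.3, -0.2]
gripper_width: 91.3
gripper_force: 0.0
```

```bash
python3 - <<'E'
from h import *
s=eyes.grab_frame("side")
for c,z in(("green",135),("yellow",110),("blue",50)):
    k=contour(s,c,project(s,[600,-2,z])[0]).reshape(-1,2); print(c,k.min(0),k.max(0))
print(project(s,[[600,-2,157],[600,-2,127],[600,-2,96],[600,-2,12]]))
u=np.array([.984,.179])
print("slot now ~",np.array([433,-42.7])+65*u)
E
python3 to.py 433,-45,170,100.3
```

```text
green [245 165] [270 187]
yellow [245 180] [270 197]
blue [245 190] [269 221]
[[257.19501208 171.07461609]
 [257.08018343 181.16379764]
 [256.96586058 191.23747643]
 [256.67631058 216.88244832]]
slot now ~ [496.96  -31.065]
t 20.2667 pos [601.4  -2.5 222.4] rot [180.  -0.  20.] F [-0.1 -0.2  0.1] w 91.04703058360283
433,-45,170,100.3 shift mm [-172.8  -17.7   52.3] turn [  0.   -0.  -80.3]
```

Green is seated: its rim spacing in the image matches a 30 mm nest. Next I close the fingers and go outside the handle bar, with the fingers' line along the bar, to push the tray home.

```bash
python3 to.py 422,-44,215,10.3
```

```text
t 20.2667 pos [601.4  -2.5 222.4] rot [180.  -0.  20.] F [-0.1 -0.2  0.1] w 91.04703058360283
422,-44,215,10.3 shift mm [-182.8  -22.4    7.3] turn [ 0.  -0.   9.7]
```

Request:
send_rows(targets="-0.183 -0.022 0 0 0 9.7 0;-0.183 -0.022 0 0 0 9.7 0;-0.183 -0.022 0 0 0 9.7 0;-0.183 -0.022 0 0 0 9.7 0;-0.183 -0.022 0 0 0 9.7 0;-0.183 -0.022 0.04 0 0 9.7 0;-0.183 -0.022 0.08 0 0 9.7 0;-0.183 -0.022 0.12 0 0 9.7 0;-0.183 -0.022 0.15 0 0 9.7 0;-0.183 -0.022 0.15 0 0 9.7 0;-0.183 -0.022 0.15 0 0 9.7 0")

```text
time_s: 21.18
ee_pos: [420.4, -44.3, 70.6]
ee_rot: [-179.9, 0.3, 10.3]
force: [0.7, 0.3, 0.5]
gripper_width: 20.9
gripper_force: 0.0
```

```bash
python3 to.py 422,-44,26,10.3
```

```text
t 21.1833 pos [420.4 -44.3  70.6] rot [-179.9    0.3   10.3] F [0.7 0.3 0.5] w 20.871255446168167
422,-44,26,10.3 shift mm [ 1.8  0.1 44.6] turn [-0.1  0.3  0. ]
```

Down, then push slowly from contact.

Request:
send_rows(targets="0 0 0.02 0 0 0 0;0 0 0.04 0 0 0 0;0 0 0.045 0 0 0 0;0 0 0.045 0 0 0 0;0.008 0 0.045 0 0 0 0;0.016 0 0.045 0 0 0 0;0.022 0 0.045 0 0 0 0;0.026 0 0.045 0 0 0 0;0.03 0 0.045 0 0 0 0;0.034 0 0.045 0 0 0 0;0.038 0 0.045 0 0 0 0;0.042 0 0.045 0 0 0 0")

```text
time_s: 22.18
ee_pos: [463.2, -36.8, 26.9]
ee_rot: [-180.0, 0.1, 10.3]
force: [-1.0, 0.4, 1.8]
gripper_width: 0.5
gripper_force: 0.9
```

Request:
send_rows(targets="0.005 0 0 0 0 0 0;0.01 0 0 0 0 0 0;0.015 0 0 0 0 0 0;0.02 0 0 0 0 0 0;0.025 0 0 0 0 0 0;0.03 0 0 0 0 0 0;0.035 0 0 0 0 0 0;0.04 0 0 0 0 0 0;0.045 0 0 0 0 0 0;0.05 0 0 0 0 0 0;0.055 0 0 0 0 0 0;0.06 0 0 0 0 0 0")

```text
time_s: 23.18
ee_pos: [522.8, -26.0, 26.9]
ee_rot: [-180.0, 0.0, 10.3]
force: [-2.6, 1.0, 0.1]
gripper_width: 0.6
gripper_force: 0.9
```

```bash
python3 - <<'E'
from h import *
s=eyes.grab_frame("side")
cv2.imwrite("pics/push.png",cv2.resize(s["image"][90:260,170:390],None,fx=3,fy=3,interpolation=cv2.INTER_CUBIC))
E
python3 to.py 573,-17,26,10.3 584,-15,26,10.3
```

```text
t 23.2333 pos [524.5 -26.1  27. ] rot [180.   -0.1  10.3] F [1.5 0.6 0. ] w 0.4470388341923106
573,-17,26,10.3 shift mm [49.4 -0.2  1.2] turn [ 0.  -0.1  0. ]
584,-15,26,10.3 shift mm [60.6 -0.2  1.2] turn [ 0.  -0.1  0. ]
```

View pics/push.png

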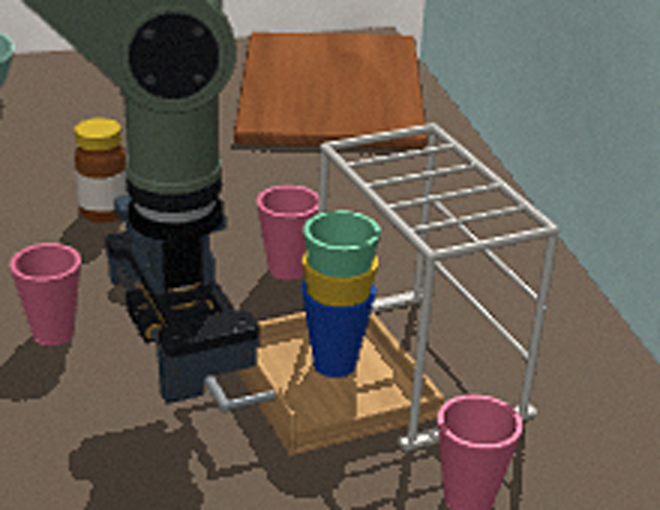

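The stack stands upright (crop 340,290) and the tray is half in. Continuing, slower near the end.

Request:
send_rows(targets="0.004 0 0 0 0 0 0;0.008 0 0 0 0 0 0;0.013 0 0 0 0 0 0;0.018 0 0 0 0 0 0;0.023 0 0 0 0 0 0;0.027 0 0 0 0 0 0;0.031 0 0 0 0 0 0;0.034 0 0 0 0 0 0;0.037 0 0 0 0 0 0;0.039 0 0 0 0 0 0;0.041 0 0 0 0 0 0;0.042 0 0 0 0 0 0")

```text
time_s: 24.23
ee_pos: [564.1, -18.7, 27.0]
ee_rot: [180.0, -0.0, 10.3]
force: [-0.6, -0.6, 0.8]
gripper_width: 0.4
gripper_force: 0.8
```

Request:
send_rows(targets="0.001 0 0 0 0 0 0;0.002 0 0 0 0 0 0;0.003 0 0 0 0 0 0;0.004 0 0 0 0 0 0;0.005 0 0 0 0 0 0;0.006 0 0 0 0 0 0")

```text
time_s: 24.73
ee_pos: [569.8, -17.6, 26.9]
ee_rot: [-180.0, -0.0, 10.3]
force: [-1.6, -0.9, 1.1]
gripper_width: 0.5
gripper_force: 0.8
```

Request:
send_rows(targets="0.001 0 0 0 0 0 0;0.002 0 0 0 0 0 0;0.003 0 0 0 0 0 0;0.004 0 0 0 0 0 0")

```text
time_s: 25.07
ee_pos: [573.7, -16.9, 27.0]
ee_rot: [-180.0, -0.0, 10.3]
force: [-1.9, -0.7, 1.1]
gripper_width: 0.2
gripper_force: 0.8
```

Request:
send_rows(targets="0.001 0 0 0 0 0 0;0.002 0 0 0 0 0 0;0.003 0 0 0 0 0 0")

```text
time_s: 25.32
ee_pos: [576.6, -16.3, 26.9]
ee_rot: [-180.0, -0.0, 10.3]
force: [-2.1, -1.6, 0.2]
gripper_width: 0.6
gripper_force: 0.8
```

Request:
send_rows(targets="0.001 0 0 0 0 0 0;0.002 0 0 0 0 0 0;0.003 0 0 0 0 0 0")

```text
time_s: 25.57
ee_pos: [579.6, -15.8, 26.9]
ee_rot: [-180.0, -0.0, 10.3]
force: [-0.5, -1.4, 0.9]
gripper_width: 0.0
gripper_force: 0.8
```

Request:
send_rows(targets="0.001 0 0 0 0 0 0;0.002 0 0 0 0 0 0;0.002 0 0 0 0 0 0")

```text
time_s: 25.82
ee_pos: [581.8, -15.4, 26.9]
ee_rot: [-180.0, -0.0, 10.3]
force: [-0.7, -0.9, 0.5]
gripper_width: 0.2
gripper_force: 0.3
```

Request:
send_rows(targets="0.001 0 0 0 0 0 0;0.002 0 0 0 0 0 0;0.003 0 0 0 0 0 0")

```text
time_s: 26.07
ee_pos: [583.3, -15.0, 26.8]
ee_rot: [-180.0, 0.2, 10.3]
force: [-5.3, -1.9, 4.0]
gripper_width: 0.2
gripper_force: 3.1
```

Request:
send_rows(targets="0.001 0 0 0 0 0 0;0.002 0 0 0 0 0 0;0.002 0 0 0 0 0 0")

```text
time_s: 26.32
ee_pos: [583.3, -15.0, 26.9]
ee_rot: [-180.0, 0.4, 10.3]
force: [-8.8, -3.1, 5.4]
gripper_width: 0.6
gripper_force: 4.4
```

The force rises with no further motion, at the TCP position predicted for home (584). Backing off.

Request:
send_rows(targets="-0.003 0 0 0 0 0 0;-0.008 0 0 0 0 0 0;-0.02 0 0 0 0 0 0;-0.04 0 0 0 0 0 0;-0.06 0 0 0 0 0 0;-0.08 0 -0.02 0 0 0 0;-0.1 0 -0.05 0 0 0 0;-0.12 0 -0.08 0 0 0 0;-0.14 0 -0.1 0 0 0 0;-0.14 0 -0.1 0 0 0 0;-0.14 0 -0.1 0 0 0 0")

```text
time_s: 27.23
ee_pos: [449.5, -39.6, 128.1]
ee_rot: [180.0, -0.3, 10.3]
force: [-0.0, 0.3, -0.7]
gripper_width: 0.6
gripper_force: 0.0
```

Run:
```python
from h import *
s=eyes.grab_frame("side");t=eyes.grab_frame("top")
A=cv2.resize(s["image"][90:250,200:380],(394,350),interpolation=cv2.INTER_CUBIC)
B=cv2.resize(t["image"][70:230,180:360],(394,350),interpolation=cv2.INTER_CUBIC)
cv2.imwrite("pics/end.png",np.hstack([A,B])); print(env.state()["force"],env.state()["ee_pos"])
```

```text
[ 0.92421452 -0.48314927  0.53264586] [449.2706514  -39.42767664 126.35406121]
```

View pics/end.png

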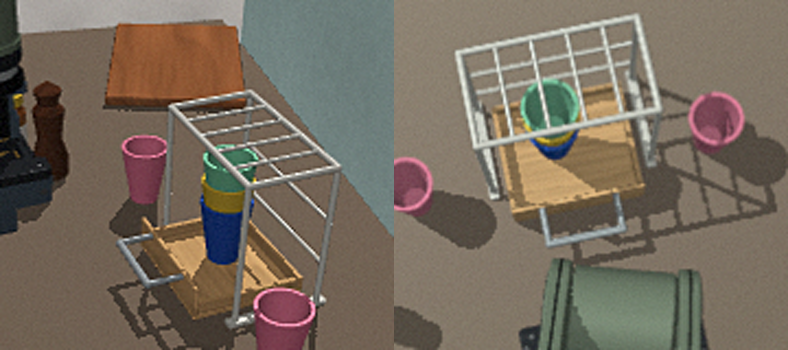

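The stack stands upright on the tray under the roof (left 228,205; right 550,115), the tray is home and the robot is clear.

```bash
python3 -c "
from workcell import env
print(env.job_done())"
```

```text
the job is handed in; nothing more can be done
None
```

The job is handed in at about 27 s with no verdict returned: yellow is nested in blue and green in yellow, upright on the tray, which is pushed in to its stop; I touched none of the honey jar, pepper mill, tin or egg timer.

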